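Pack the last dose tray and swing the carrier's locking bar onto its padlock hasp

ROBOT

A 6-joint arm with a two-finger parallel gripper is mounted at the origin on the work surface. World frame = base frame: x ahead of the robot, y to its left, z up, the work surface at z = 0. Lengths are in mm, angles in rad, forces in N, time in s.
With the tool pointing down it reaches from about 275 to 1000 mm from the base axis. Payload 8.4 kg.
Tool frame: the origin (TCP) lies between the finger pads; the fingertips stand r.finger_overhang ahead of it and the grasp point (between the pads) is the TCP (r.finger_overhang is the distance from the TCP to the fingertips, in mm); z points along the fingers, y is the line along which they close (so a half turn about z gives the same grasp; the last joint's range is limited). The gripper opens to 85 mm and grips with 20 to 120 N. Pads are 22 mm wide; open, the fingers measure 114 mm over their backs; the gripper's body (76 mm by 85 mm) begins 54 mm behind the grasp point. The pads swing forward as they close: fully open they stand 13 mm farther back than shut.
Start: joints at [-1.175, 0.353, 1.633, -0, 1.155, -0.002], TCP at [242.118, -576.2, 250.281] pointing down, gripper open.
Joint ranges: [-2.63, 2.63], [-0.92, 2.1], [0.06, 2.66], [-1.3, 4.44], [0, 2.69], [-3.02, 3.02]. Speed limits (rad/s): [2.22, 2.22, 2.79, 3.14, 3.14, 3.14].

INTERFACE

Orientations are given as [roll, pitch, yaw] about the fixed x, y, z axes, in that order (R = Rz(yaw) Ry(pitch) Rx(roll)).
In Python, from rig import r, cams, sign_off gives the robot as it stands.
- The arm moves only by the shell command python3 -m crank 'ROWS' [FORCE]. ROWS is JSON, a list of rows, each a list of 7 numbers: the shift along the tool's x, y, z in m, then the turn, a rotation vector about the tool's x, y, z in rad, then the closure, from 0 (fully open) to 1 (shut). In form: [[dx, dy, dz, ax, ay, az, gripper], ...]. A call has 1 to 5 rows; each row is the pose to reach, as a shift and turn from the pose commanded when the call began, along the tool's axes at that moment; what a row does not reach only later rows make up. A row lasts 1/10 s, in which the tool goes at most 50 mm and 8.59 degrees, less where a joint would pass 70% of its speed; a pose out of reach is approached as far as the arm can. A call with a gripper value outside its range is refused whole. The fingers move at their own pace and stop on an object; FORCE is the grip in N (left out, the last holds). Time passes only in rows, so rows that repeat a pose let the fingers close. It gives the time, the measured TCP pose, the force, the opening and the grip force at its end, in the units of the state.
- r.sense(): the state, without advancing time (a new reading comes with each control period).
- cams.grab_frame(name): name is "scene" or "top"; returns a dict with "image" (420x560x3 uint8, red, green, blue), "fx", "fy", "cx", "cy" (pixels), "D" ([k1, k2, p1, p2, k3] as OpenCV has them; the pictures are not rectified), "position" and "orientation" of the camera in the world. Camera axes: x right, y down, z forward; pixel columns grow to the right and rows downward; lengths in mm; the calibration is good to about 2 mm. A picture is of the moment at which its call begins. There is no depth.
- sign_off(): hands the job in; it is judged then, once.
The state is a dict: "clock": time; "qpos": joint angles; "qvel": joint speeds; "joint_efforts": joint torques, N m; "eef_pos": TCP position; "tcp_rot": TCP orientation; "contact_force": force on the tool from outside, world axes, zero at the start; "wrist_torque": the same for the moment, N m; "opening": opening from 0.0 (shut) to 1.0 (fully open); "grasp_force": force on a finger pad.
Only numpy, scipy, OpenCV 4.12 (cv2) and the standard library are available. Lean on these libraries where they do the work, as an engineer would, in place of code of your own. Each camera call takes 0.05 s, during which the arm holds its last target. There are 200 camera calls.

TASK

Get the ward's medicine carrier ready for its padlock: keeping the open blue dose tray that is still on the counter level, lower it (do not drop it) into the free middle place of the white carrier so that it lies flat on the floor of the box with nothing above the rim. Then swing the steel locking bar with the red grip across over the trays until the hole in its end lines up with the hole in the yellow hasp lug, well enough for a padlock's shackle to drop straight through both, and let go. Leave the padlock itself and everything else on the counter where it is.

Things in the scene. Friction and masses are not known exactly. Their poses are not given: they have to be found in the camera images.
- carrier: White open box for three dose trays, 182 x 224 x 45 mm (x, y, z), walls and floor 4 mm, fixed. Origin: centre of its underside; z up. Two ribs along y at x = -29 and +29 mm (4 mm wide, 8 mm above the floor) part it into three places side by side along x, each for one tray lying along y; the outer two are filled. The bar's pivot bracket is on its -x side, the hasp lug on its +x side.
- free_slot (a point): Centre of the free middle place, on the inner floor of the carrier (4 mm above the counter). Axes as the carrier's: a seated tray lies lengthwise along y, either way round, its centre 17 mm above this point. A tray has about 4 mm of play either way along x and 5 mm along y.
- tray_c_mid (a point): Centre (17 mm above the underside) of the loose blue dose tray: 52 x 206 x 34 mm (x, y, z) at its rim flange (top 6 mm), 46 x 198 mm below. Open on top, four compartments along y. Grip: the pale blue middle partition, 10 mm thick along y, 41 mm wide, up to the tray's top, with a 45 mm long, 40 mm wide compartment (floor 3 mm thick) on either side for a finger. 0.08 to 0.17 kg.
- tray_a_mid (a point): Centre of the like tray already packed in the carrier's -x place (58 mm from the carrier's centre), 17 mm above its underside, so 21 mm above the counter. To stay packed.
- tray_b_mid (a point): Centre of the like tray already packed in the carrier's +x place (58 mm from the carrier's centre), 17 mm above its underside, so 21 mm above the counter. To stay packed.
- lock_bar (a joint): Angle of the locking bar about its vertical pivot, rad: 0 with the holes in line (bar along the carrier's +x), growing anticlockwise from above; parked at 1.05 to 1.65, swung out to the carrier's +y side. No stop at the hasp: it can go 0.2 past. The pivot is stiff (friction 0.35 N m, 2 to 3 N at the grip), so the bar stays where it is left.
- bar_pivot (a point): Axis (vertical) of the locking bar's pivot, 112 mm from the carrier's centre on its -x side, at the underside of the bar, 50 mm above the counter. The bolt head there reaches 63 mm up.
- bar_grip (a point): Middle of the bar's red upright grip, a round post 22 to 26 mm thick (30 mm collar in the lowest 5 mm) standing from 56 to 104 mm above the counter; this point is 82 mm up and 165 mm from the pivot axis. The grip is fast on the bar, whose top face is 56 mm up. Its x axis points along the bar from the pivot to the hole end.
- bar_hole (a point): Centre of the 10 mm padlock hole in the free end of the steel locking bar, 224 mm from the pivot axis, at the bar's underside 50 mm above the counter. The bar is 26 mm wide (34 mm at the hole) and 6 mm thick; it swings level, 5 mm above the carrier's rim.
- hasp_hole (a point): Centre of the 10 mm hole in the yellow steel hasp lug (42 x 44 mm, fixed on the carrier's +x side, 112 mm from the carrier's centre), at the lug's top face, 45 mm above the counter, 5 mm below the bar's underside. A 6 mm padlock shackle must be able to pass straight down through the bar's hole and this one.
- carton: White medicine carton with a red band, 62 x 125 x 45 mm, lying near the loose tray. Origin: centre of its underside. Not to be moved.
- padlock: Open brass padlock lying on the counter beyond the carrier, body 34 x 40 x 16 mm, shackle 6 mm. Origin: under the centre of its body. Not to be moved; the nurse fits it later.
- plant: Potted plant in a pale green basket, 115 mm across, 140 mm high. Origin: centre of its underside. Not to be moved.
- tealight: Small tealight glass, 60 mm across, 50 mm high. Origin: centre of its underside. Not to be moved.

How it is judged:
By the outcome, as a careful person would: the job done as asked, in the order asked, and still so for the second after the job is handed in, with the robot touching nothing.
It also fails if it takes over 61 s, if anything falls off the work surface, if the arm or the gripper's body presses on something with over 40 N, if the wrist force passes 120 N, or if a joint passes its speed limit or range.

## Working session

There is one attempt and no reset: what is moved stays moved. The work goes in short steps, Python scripts to look and compute and a shell command to move; the robot and the scene stay as the last step left them, time stands still between calls to the robot, and variables do not carry over. Pictures are saved under pics/ and viewed, at most 10 in all, crops included, and the job is handed in when it is done.

```bash
mkdir -p pics; ls; python3 - <<'E'
from rig import r,cams
import cv2
print(r.sense(), r.finger_overhang)
for n in("scene","top"):
    f=cams.grab_frame(n); cv2.imwrite(f"pics/{n}0.png",f["image"][:,:,::-1]); print({k:v for k,v in f.items() if k!="image"})
E
```

```text
pics
{'clock': 0.0, 'qpos': array([-1.17539553e+00,  3.53625161e-01,  1.63414078e+00, -2.88359945e-06,
        1.15518138e+00, -2.38412282e-03]), 'qvel': array([ 0.00018241,  0.00094598,  0.0006443 ,  0.00056166,  0.00122806,
       -0.00037902]), 'joint_efforts': array([ 2.92897879e-03, -6.05237174e+01, -3.42067337e+01,  4.05879337e-04,
        9.11644165e-03,  1.83911561e-05]), 'eef_pos': array([ 241.94707687, -575.78519404,  249.57316691]), 'tcp_rot': array([-3.14023798e+00, -5.93165260e-07,  3.97786083e-01]), 'contact_force': array([-0.65050453,  0.51588319,  1.01377729]), 'wrist_torque': array([ 0.01682748,  0.03762234, -0.02984735]), 'grasp_force': 0.0, 'opening': 1.0016791361511885} 19.0
{'fx': 452.02861597786966, 'fy': 452.02861597786966, 'cx': 280.609825286341, 'cy': 206.21432573018748, 'D': array([-0.11530796,  0.        ,  0.        ,  0.        ,  0.        ]), 'position': array([1426.93765678,  216.97885181,  933.51296204]), 'orientation': array([-2.39107359,  0.01832369,  1.66522461])}
{'fx': 428.3249158638428, 'fy': 428.3249158638428, 'cx': 280.49234023232054, 'cy': 205.38518957824914, 'D': array([-0.06129765,  0.        ,  0.        ,  0.        ,  0.        ]), 'position': array([ 485.67768606,  121.93443437, 1009.68118237]), 'orientation': array([-2.99685542, -0.0034125 , -1.57003588])}
```

View pics/scene0.png

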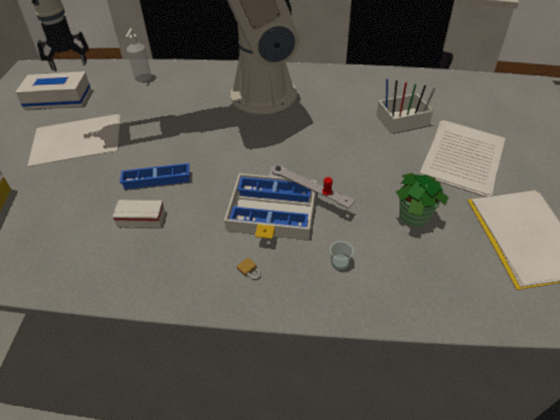

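View pics/top0.png

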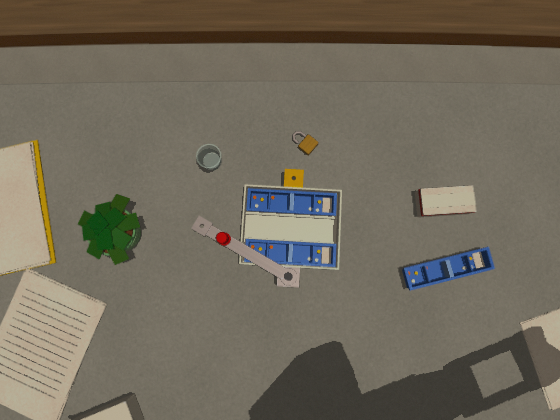

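The scene view shows the loose tray at (155,177), carton (139,213), carrier (270,205) and red grip (327,186). The top view shows the loose tray at (448,268), carrier (291,227), lug (294,178), grip (223,239), pivot (288,276) and bar end (202,225). Next I'll view enlarged crops to pick features.

```bash
cat > h.py <<'E'
import numpy as np,cv2
from scipy.spatial.transform import Rotation as R
def ray(f,uv):
    K=np.array([[f["fx"],0,f["cx"]],[0,f["fy"],f["cy"]],[0,0,1]])
    p=cv2.undistortPoints(np.array(uv,float).reshape(-1,1,2),K,f["D"]).reshape(-1,2)
    d=np.c_[p,np.ones(len(p))]@R.from_euler("xyz",f["orientation"]).as_matrix().T
    return np.array(f["position"]),d/np.linalg.norm(d,axis=1)[:,None]
def plane(f,uv,z):
    o,d=ray(f,uv); return o+d*((z-o[2])/d[:,2])[:,None]
def tri(f,u,g,v):
    o,d=ray(f,u);p,e=ray(g,v);out=[]
    for a,b in zip(d,e):
        s=np.linalg.lstsq(np.c_[a,-b],p-o,rcond=None)[0]
        x,y=o+s[0]*a,p+s[1]*b; out.append(np.r_[(x+y)/2,np.linalg.norm(x-y)])
    return np.array(out)
E
python3 - <<'E'
import cv2,numpy as np
t=cv2.imread("pics/top0.png");s=cv2.imread("pics/scene0.png")
def c(im,x,y,w,h,k): return cv2.resize(im[y:y+h,x:x+w],None,fx=k,fy=k,interpolation=cv2.INTER_CUBIC)
cv2.imwrite("pics/cA.png",np.vstack([c(t,190,165,160,125,5)[:, :800][:600]])[:600])
b=np.zeros((600,800,3),np.uint8)
x=c(t,395,240,110,55,7); b[:385,:770]=x
x=c(s,110,155,90,30,7); b[388:598,:630]=x
cv2.imwrite("pics/cB.png",b)
cv2.imwrite("pics/cC.png",c(s,220,165,142,80,5.6))
E
```

```text
(no output)
```

View pics/cA.png

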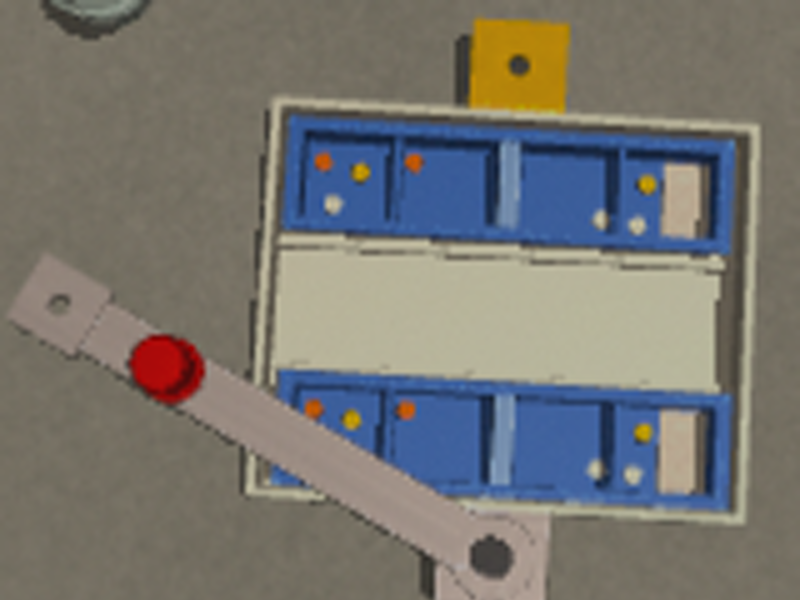

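View pics/cB.png

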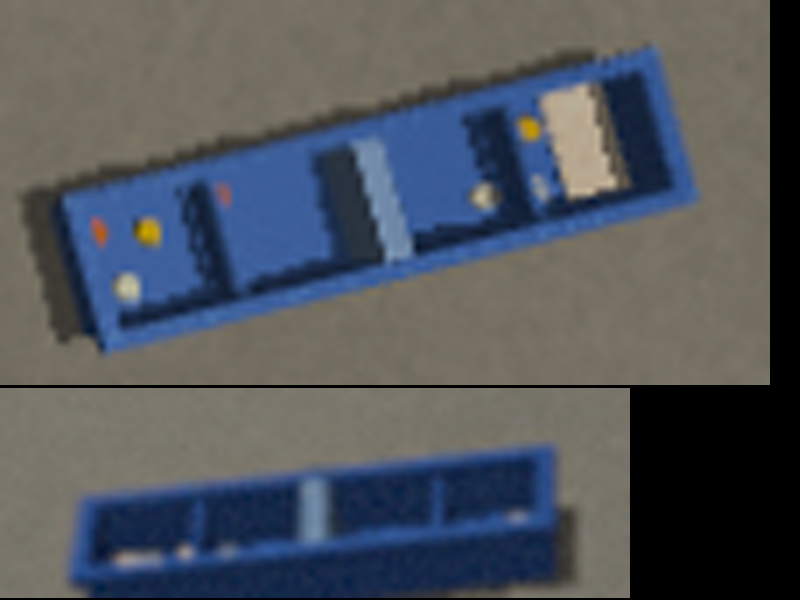

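View pics/cC.png

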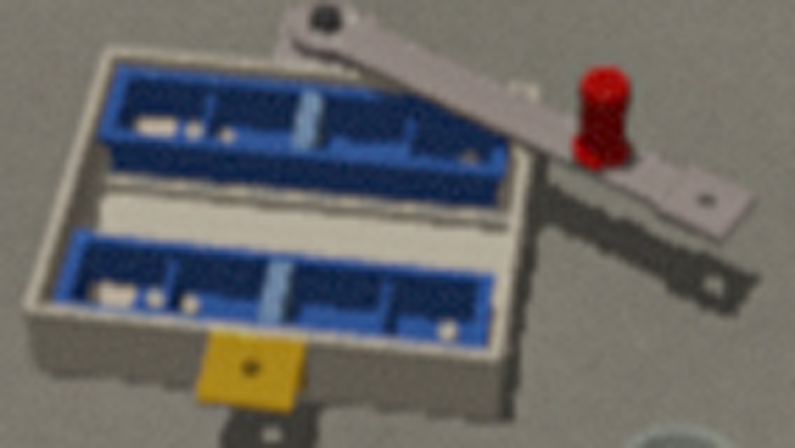

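The crops show:
- **Carrier (top crop):** rim corners at (275,97), (759,125), (742,522), (247,493), lug hole (519,65), bolt (491,557), bar hole (60,303).
- **Loose tray (top crop):** rim corners at (63,200), (655,47), (698,200), (107,350).
- **Scene crops:** the same points, which I'll triangulate now.

```bash
python3 - <<'E'
from h import *
from rig import cams
np.set_printoptions(precision=1,suppress=True)
t=cams.grab_frame("top");s=cams.grab_frame("scene")
def px(P,k,x,y): return (np.array(P,float)+.5)/k-.5+[x,y]
A=px([(275,97),(759,125),(742,522),(247,493),(519,65),(491,557),(60,303),(162,362)],5,190,165)
C=px([(27,308),(495,358),(0,0),(110,52),(251,368),(326,18),(706,200),(605,83)],5.6,220,165)
# match: top image up = away from robot=scene image near; top left(+y) = scene right
C=C[[1,0,3,2,4,5,6,7]]
n=["farL","farR","nearR","nearL","hasp","bolt","barhole","griptop"]
T=tri(t,A,s,C); zs=[45,45,45,45,45,63,56,104]
for i in range(8): print(n[i],T[i],plane(t,A[i:i+1],zs[i])[0],plane(s,C[i:i+1],zs[i])[0])
B=px([(63,200),(655,47),(698,200),(107,350),(382,200)],7,395,240)
D=px([(553,132),(72,194),(82,109),(555,59),(313,124)],7,110,155)
# top: left=+y, up=far -> farL,farR,nearR,nearL ; scene: near image-bottom=far from robot; right=+y
T2=tri(t,B,s,D); P=plane(t,B,34);Q=plane(s,D,34)
for i in range(5): print("tray",T2[i],P[i],Q[i])
for q in(P,Q):
    print("centre",q[:4].mean(0),"yaw long",np.degrees(np.arctan2(*((q[0]-q[1]+q[3]-q[2])[[1,0]]))),np.linalg.norm(q[0]-q[1]),np.linalg.norm(q[1]-q[2]))
q=plane(t,A[:4],45);print("carrier",q.mean(0),"yaw y",np.degrees(np.arctan2(*((q[0]-q[1]+q[3]-q[2])[[1,0]]))),np.linalg.norm(q[0]-q[1]),np.linalg.norm(q[1]-q[2]))
a=tri(t,A,s,C)
h,b=(plane(t,A[4:5],45)+plane(s,C[4:5],45))[0]/2,(plane(t,A[5:6],63)+plane(s,C[5:6],63))[0]/2
v=h-b;print("axis x",np.degrees(np.arctan2(v[1],v[0])),np.hypot(*v[:2]),"mid",(h+b)/2)
E
```

```text
farL [675.8 200.6  44.9   1. ] [675.7 201.1  45. ] [676.  200.1  45. ]
farR [662.9 -20.5  45.3   0.7] [663.  -20.9  45. ] [662.7 -20.2  45. ]
nearR [482.8  -9.8  42.6   0.8] [482.8  -9.8  45. ] [485.4  -8.8  45. ]
nearL [538.1  82.1 175.7 249.4] [495.6 211.4  45. ] [449.6 -73.5  45. ]
hasp [690.8  89.2  45.1   0.1] [690.9  89.1  45. ] [690.7  89.2  45. ]
bolt [467.8 102.3  60.1   0.7] [467.8 102.7  63. ] [471.  102.3  63. ]
barhole [579.5 295.5  56.9   0.6] [579.6 295.4  56. ] [578.5 295.9  56. ]
griptop [550.  243.6 102.3   1.3] [549.9 242.7 104. ] [551.6 244.2 104. ]
tray [ 484.3 -160.8   35.7    0.9] [ 484.3 -160.8   34. ] [ 482.5 -162.    34. ]
tray [ 532.9 -360.2   33.2    1.9] [ 533.  -360.9   34. ] [ 534.  -358.6   34. ]
tray [ 482.9 -372.    34.7    0. ] [ 482.9 -372.3   34. ] [ 482.1 -372.4   34. ]
tray [ 436.1 -173.    33.5    1.3] [ 436.2 -173.5   34. ] [ 436.8 -172.1   34. ]
tray [ 483.7 -267.1   33.     0.9] [ 483.7 -266.2   34. ] [ 484.7 -267.    34. ]
centre [ 484.1 -266.9   34. ] yaw long 103.4646061109668 205.92610215377897 51.4563759663786
centre [ 483.9 -266.3   34. ] yaw long 103.72464302966452 203.23756281063595 53.70705221522223
carrier [579.3  95.4  45. ] yaw y 86.70972627079855 222.32154865981906 180.55106271708607
axis x -3.4604641274189896 221.8129547845843 mid [580.1  95.8  54. ]
```

Both views agree within about 2 mm and the heights match:
- **Tray:** centre (484, -267), long axis at 103.6°.
- **Carrier:** centre (579.5, 95.7), yaw -3.4°.
- **Bar:** angle about 1.11 rad.

Next I'll move above the tray.

```bash
cat > d.py <<'E'
import sys,numpy as np
from scipy.spatial.transform import Rotation as R
from rig import r
x,y,z,yaw=map(float,sys.argv[1:]); s=r.sense()
M=R.from_euler("xyz",s["tcp_rot"]); G=R.from_euler("xyz",[np.pi,0,np.radians(yaw)])
print("shift",np.round(M.inv().apply(np.array([x,y,z])-s["eef_pos"])/1000,4),"turn",np.round((M.inv()*G).as_rotvec(),3),
 "pos",s["eef_pos"].round(1),"rot",np.degrees(s["tcp_rot"]).round(2),"F",s["contact_force"].round(1),"open",round(s["opening"],3),"g",round(s["grasp_force"],1),"t",s["clock"])
E
python3 d.py 484 -267 100 13.55
```

```text
shift [ 0.3428 -0.1909  0.15  ] turn [-0.001  0.     0.161] pos [ 242.  -575.9  249.8] rot [-179.95   -0.     22.8 ] F [ 0.3 -0.  -0.9] open 1.001 g 0.0 t 0.2
```

```bash
python3 -m crank '[[0.343,-0.191,0.13,0,0,0.161,0.55],[0.343,-0.191,0.13,0,0,0.161,0.55],[0.343,-0.191,0.13,0,0,0.161,0.55],[0.343,-0.191,0.13,0,0,0.161,0.55],[0.343,-0.191,0.13,0,0,0.161,0.55]]' 25; python3 d.py 484 -267 90 13.55
```

```text
clock: 0.7
eef_pos: [389.3, -387.9, 171.2]
tcp_rot: [3.141, -0.0, 0.236]
contact_force: [0.6, -1.1, 0.2]
opening: 0.449
grasp_force: 0.0
shift [ 0.1203 -0.0954  0.0812] turn [ 0. -0. -0.] pos [ 389.3 -387.9  171.2] rot [ 1.7999e+02 -1.0000e-02  1.3540e+01] F [ 0.6 -1.1  0.2] open 0.449 g 0.0 t 0.7
```

```bash
python3 -m crank '[[0.12,-0.095,0.081,0,0,0,0.55],[0.12,-0.095,0.081,0,0,0,0.55],[0.12,-0.095,0.081,0,0,0,0.55],[0.12,-0.095,0.081,0,0,0,0.55],[0.12,-0.095,0.081,0,0,0,0.55]]' >/dev/null;  python3 -m crank '[[0,0,0,0,0,0,0.55],[0,0,0,0,0,0,0.55]]'; python3 d.py 484 -267 28 13.55; python3 - <<'E'
from h import *
from rig import cams
for n,x,y,w,h in(("top",395,225,110,75),("scene",95,120,110,75)):
    f=cams.grab_frame(n)["image"][:,:,::-1]
    globals()[n]=cv2.resize(f[y:y+h,x:x+w],None,fx=4,fy=4,interpolation=cv2.INTER_CUBIC)
cv2.imwrite("pics/close.png",np.vstack([top,scene]))
E
```

```text
clock: 1.4
eef_pos: [482.7, -269.9, 91.3]
tcp_rot: [3.141, -0.0, 0.236]
contact_force: [0.1, 0.0, 0.6]
opening: 0.448
grasp_force: 0.0
shift [ 0.0019 -0.0026  0.0633] turn [ 0.001 -0.    -0.   ] pos [ 482.7 -269.9   91.3] rot [ 1.7996e+02 -3.0000e-02  1.3530e+01] F [0.1 0.  0.6] open 0.448 g 0.0 t 1.4
```

View pics/close.png

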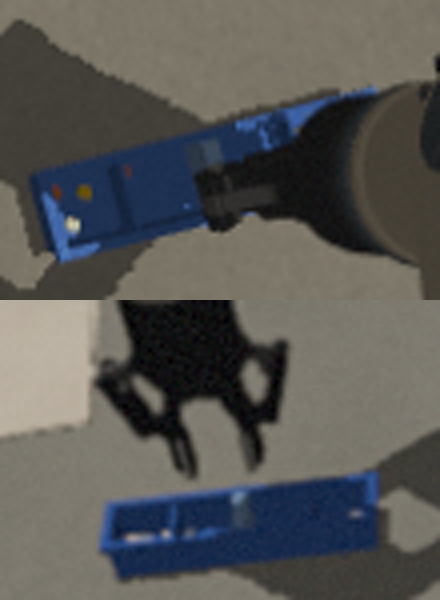

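The fingers straddle the pale partition (scene crop around (242,508), fingertips at (185,470) and (250,465)). Descending now.

```bash
python3 -m crank '[[0.002,-0.003,0.02,0,0,0,0.55],[0.002,-0.003,0.04,0,0,0,0.55],[0.002,-0.003,0.055,0,0,0,0.55],[0.002,-0.003,0.065,0,0,0,0.55],[0.002,-0.003,0.065,0,0,0,0.55]]' 25 >/dev/null;  python3 -m crank '[[0,0,0,0,0,0,0.55],[0,0,0,0,0,0,0.55]]'; python3 d.py 484 -267 27 13.55
```

```text
clock: 2.2
eef_pos: [484.6, -265.9, 26.4]
tcp_rot: [3.141, -0.001, 0.237]
contact_force: [-0.3, -0.2, -0.6]
opening: 0.451
grasp_force: 0.0
shift [-0.0009  0.0009 -0.0006] turn [ 0.001 -0.001  0.   ] pos [ 484.6 -265.9   26.4] rot [ 1.7995e+02 -5.0000e-02  1.3560e+01] F [-0.3 -0.2 -0.6] open 0.451 g 0.0 t 2.2
```

```bash
python3 -m crank '[[0,0,0,0,0,0,0.8],[0,0,0,0,0,0,1],[0,0,0,0,0,0,1],[0,0,0,0,0,0,1],[0,0,0,0,0,0,1]]' 40 ;  python3 -m crank '[[0,0,-0.005,0,0,0,1],[0,0,-0.015,0,0,0,1],[0,0,-0.03,0,0,0,1],[0,0,-0.03,0,0,0,1],[0,0,-0.03,0,0,0,1]]'; python3 d.py 579.5 95.7 140 -3.4
```

```text
clock: 2.7
eef_pos: [484.6, -265.8, 26.3]
tcp_rot: [3.141, -0.001, 0.237]
contact_force: [-0.4, -0.1, 5.9]
opening: 0.108
grasp_force: 40.6
clock: 3.2
eef_pos: [484.6, -265.8, 56.6]
tcp_rot: [3.14, -0.001, 0.237]
contact_force: [0.3, -0.6, -1.4]
opening: 0.105
grasp_force: 39.5
shift [ 0.1771 -0.329  -0.0836] turn [ 0.001 -0.001  0.296] pos [ 484.6 -265.8   56.6] rot [ 1.7994e+02 -7.0000e-02  1.3570e+01] F [ 0.3 -0.6 -1.4] open 0.105 g 39.5 t 3.2
```

```bash
python3 -m crank '[[0,0,-0.02,0,0,0,1],[0,0,-0.045,0,0,0,1],[0.02,-0.02,-0.07,0,0,0.03,1],[0.035,-0.045,-0.084,0,0,0.07,1],[0.05,-0.075,-0.084,0,0,0.11,1]]' >/dev/null;  python3 -m crank '[[0.02,-0.03,0,0,0,0.04,1],[0.04,-0.06,0,0,0,0.08,1],[0.055,-0.09,0,0,0,0.12,1],[0.065,-0.115,0,0,0,0.15,1],[0.07,-0.125,0,0,0,0.16,1]]'; python3 d.py 579.5 95.7 140 -3.4
```

```text
clock: 4.2
eef_pos: [568.9, -45.9, 139.3]
tcp_rot: [-3.141, 0.001, -0.032]
contact_force: [-0.9, -0.8, -1.1]
opening: 0.108
grasp_force: 39.5
shift [ 0.006  -0.1419 -0.0007] turn [-0.     0.001  0.027] pos [568.9 -45.9 139.3] rot [-1.7998e+02  4.0000e-02 -1.8500e+00] F [-0.9 -0.8 -1.1] open 0.108 g 39.5 t 4.2
```

```bash
python3 -m crank '[[0.002,-0.03,0,0,0,0.01,1],[0.004,-0.065,0,0,0,0.02,1],[0.006,-0.1,0,0,0,0.027,1],[0.006,-0.125,0,0,0,0.027,1],[0.006,-0.141,0,0,0,0.027,1]]' >/dev/null;  python3 -m crank '[[0,0,0.02,0,0,0,1],[0,0,0.04,0,0,0,1],[0,0,0.045,0,0,0,1],[0,0,0.045,0,0,0,1],[0,0,0.045,0,0,0,1]]'; python3 d.py 579.5 95.7 30 -3.4
python3 - <<'E'
from h import *
from rig import cams
for n,x,y,w,h in(("top",215,165,145,125),("scene",215,130,145,115)):
    f=cams.grab_frame(n)
    np.savez(f"{n}1.npz",**f)
    f=f["image"][:,:,::-1]
    globals()[n]=cv2.resize(f[y:y+h,x:x+w],(w*5,h*5) if 0 else (int(w*4.5),0) if 0 else None,fx=2.75*2 if 0 else 2.5,fy=2.5,interpolation=cv2.INTER_CUBIC)
cv2.imwrite("pics/over.png",np.vstack([top,scene]))
E
```

```text
clock: 5.2
eef_pos: [579.9, 92.2, 95.3]
tcp_rot: [-3.142, -0.0, -0.061]
contact_force: [0.7, -0.4, -1.5]
opening: 0.109
grasp_force: 39.5
shift [-0.0006 -0.0034  0.0653] turn [-0.    -0.    -0.001] pos [579.9  92.2  95.3] rot [-1.80e+02 -3.00e-02 -3.48e+00] F [ 0.7 -0.4 -1.5] open 0.109 g 39.5 t 5.2
```

View pics/over.png

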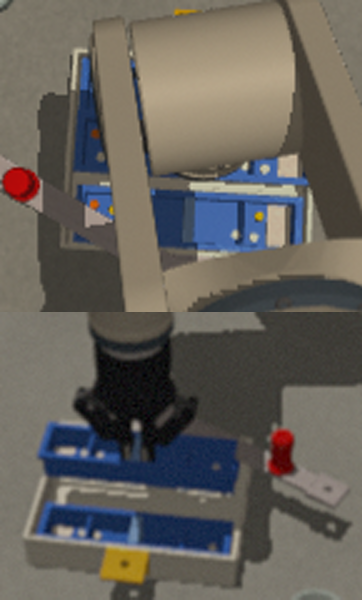

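The tray hangs level over the middle place (scene crop: rim from (48,473) to (240,435); carrier below). Lowering in stages with force checks.

```bash
python3 -m crank '[[0,-0.003,0,0,0,0,1],[0,-0.003,0.01,0,0,0,1],[0,-0.003,0.02,0,0,0,1],[0,-0.003,0.03,0,0,0,1],[0,-0.003,0.03,0,0,0,1]]';  python3 -m crank '[[0,0,0.006,0,0,0,1],[0,0,0.012,0,0,0,1],[0,0,0.018,0,0,0,1],[0,0,0.018,0,0,0,1]]'; python3 d.py 580.2 95.7 30.4 -3.4
```

```text
clock: 5.8
eef_pos: [578.3, 95.4, 62.6]
tcp_rot: [3.141, 0.003, -0.06]
contact_force: [-0.3, -0.2, -1.5]
opening: 0.112
grasp_force: 39.5
clock: 6.2
eef_pos: [579.1, 95.6, 45.8]
tcp_rot: [3.141, 0.001, -0.06]
contact_force: [0.0, -0.5, -1.3]
opening: 0.111
grasp_force: 39.5
shift [ 0.0011 -0.0002  0.0154] turn [ 0.     0.001 -0.001] pos [579.1  95.6  45.8] rot [ 1.7998e+02  7.0000e-02 -3.4500e+00] F [ 0.  -0.5 -1.3] open 0.111 g 39.5 t 6.2
```

```bash
python3 -m crank '[[0.001,0,0.004,0,0,0,1],[0.001,0,0.008,0,0,0,1],[0.001,0,0.011,0,0,0,1],[0.001,0,0.013,0,0,0,1],[0.001,0,0.013,0,0,0,1]]';  python3 -m crank '[[0,0,0.001,0,0,0,1],[0,0,0.002,0,0,0,1],[0,0,0.002,0,0,0,1]]'; python3 d.py 580.2 95.7 30.4 -3.4
```

```text
clock: 6.7
eef_pos: [580.4, 95.6, 33.4]
tcp_rot: [3.142, 0.001, -0.06]
contact_force: [1.1, -0.2, -1.0]
opening: 0.111
grasp_force: 39.5
clock: 7.0
eef_pos: [580.6, 95.6, 31.7]
tcp_rot: [3.142, 0.0, -0.06]
contact_force: [-0.1, -0.3, -0.1]
opening: 0.11
grasp_force: 39.5
shift [-0.0004 -0.0001  0.0013] turn [ 0.     0.    -0.001] pos [580.6  95.6  31.7] rot [180.     0.    -3.45] F [-0.1 -0.3 -0.1] open 0.11 g 39.5 t 7.0
```

```bash
python3 -m crank '[[0,0,0.0005,0,0,0,1],[0,0,0.001,0,0,0,1],[0,0,0.0015,0,0,0,1],[0,0,0.002,0,0,0,1],[0,0,0.002,0,0,0,1]]'; python3 d.py 580.2 95.7 30.4 -3.4
```

```text
clock: 7.5
eef_pos: [580.7, 95.6, 30.3]
tcp_rot: [-3.142, -0.0, -0.06]
contact_force: [-3.8, -0.3, 6.1]
opening: 0.107
grasp_force: 40.7
shift [-0.0005 -0.0001 -0.0001] turn [-0.    -0.    -0.001] pos [580.7  95.6  30.3] rot [-180.     -0.     -3.45] F [-3.8 -0.3  6.1] open 0.107 g 40.7 t 7.5
```

The tray is on the floor: 6 N contact at the expected height. Releasing and rising.

```bash
python3 -m crank '[[0,0,0,0,0,0,0.7],[0,0,0,0,0,0,0.6],[0,0,0,0,0,0,0.6],[0,0,0,0,0,0,0.6]]' 30;  python3 -m crank '[[0,0,-0.01,0,0,0,0.6],[0,0,-0.03,0,0,0,0.6],[0,0,-0.07,0,0,0,0.6],[0,0,-0.11,0,0,0,0.6],[0,0,-0.15,0,0,0,0.6]]';python3 -m crank '[[-0.05,0.05,0,0,0,0,0.6],[-0.1,0.1,0,0,0,0,0.6],[-0.1,0.15,0,0,0,0,0.6],[-0.1,0.2,0,0,0,0,0.6],[-0.1,0.2,0,0,0,0,0.6]]'
python3 - <<'E'
from h import *
from rig import cams
k=3.4
for n,x,y,w,h in(("top",185,165,170,125),("scene",210,160,150,80)):
    f=cams.grab_frame(n)["image"][:,:,::-1]
    cv2.imwrite(f"/tmp/{n}.png",f)
    c=cv2.resize(f[y:y+h,x:x+w],None,fx=k,fy=k,interpolation=cv2.INTER_CUBIC); b=np.zeros((c.shape[0],600,3),np.uint8);b[:,:c.shape[1]]=c
    globals()[n]=b
cv2.imwrite("pics/seated.png",np.vstack([top,scene])[:600])
E
```

```text
clock: 7.9
eef_pos: [580.7, 95.6, 29.6]
tcp_rot: [-3.142, 0.0, -0.06]
contact_force: [0.1, 0.2, -0.0]
opening: 0.4
grasp_force: 0.0
clock: 8.4
eef_pos: [580.4, 95.6, 181.8]
tcp_rot: [3.142, -0.0, -0.06]
contact_force: [1.1, 0.1, -0.2]
opening: 0.401
grasp_force: 0.0
clock: 8.9
eef_pos: [467.6, -100.2, 180.7]
tcp_rot: [3.141, -0.001, -0.061]
contact_force: [1.2, 0.1, 0.1]
opening: 0.401
grasp_force: 0.0
```

View pics/seated.png

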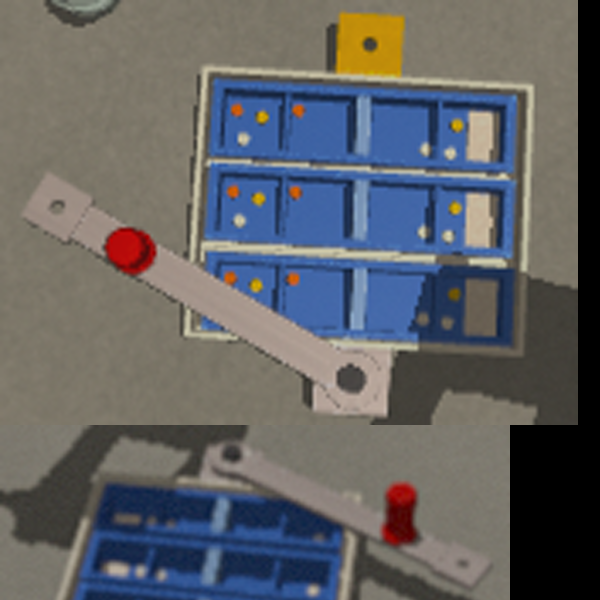

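Tray seated flat in the middle place; the bar is still at about 60° world, grip top at (128,250) in the crop. Moving above the grip with the fingers closing across the bar.

```bash
python3 d.py 550.2 244.6 150 60; python3 -m crank '[[0.06,-0.345,0,0,0,-0.15,0],[0.06,-0.345,0,0,0,-0.3,0],[0.06,-0.345,0,0,0,-0.44,0],[0.06,-0.345,0,0,0,-0.59,0],[0.06,-0.345,0,0,0,-0.74,0]]' >/dev/null; python3 -m crank '[[0,0,0,0,0,0,0],[0,0,0,0,0,0,0]]' >/dev/null;  python3 d.py 550.2 244.6 150 60
```

```text
shift [ 0.06   -0.3503  0.0303] turn [ 1.000e-03 -0.000e+00 -1.111e+00] pos [ 468.  -101.1  180.6] rot [ 1.7994e+02 -5.0000e-02 -3.6400e+00] F [0.7 0.  0.2] open 0.398 g 0.0 t 9.0
shift [ 0.0802 -0.0605  0.0299] turn [-0.     0.    -0.365] pos [526.1 147.1 179.9] rot [-1.800e+02  1.000e-02  3.908e+01] F [-0.3 -0.7 -0.2] open 0.998 g 0.0 t 9.7
```

```bash
python3 -m crank '[[0.08,-0.0605,0.03,0,0,-0.15,0],[0.08,-0.0605,0.03,0,0,-0.3,0],[0.08,-0.0605,0.03,0,0,-0.365,0],[0.08,-0.0605,0.03,0,0,-0.365,0],[0.08,-0.0605,0.03,0,0,-0.365,0]]' >/dev/null; python3 -m crank '[[0,0,0.02,0,0,0,0],[0,0,0.02,0,0,0,0]]' >/dev/null;  python3 d.py 550.2 244.6 85 60
python3 - <<'E'
from h import *
from rig import cams
k=4
f=cams.grab_frame("scene");i=f["image"][:,:,::-1]
cv2.imwrite("pics/grip.png",cv2.resize(i[110:230,250:400],None,fx=4,fy=4,interpolation=cv2.INTER_CUBIC))
E
```

```text
shift [ 0.0041 -0.0011  0.0435] turn [-0.002  0.003 -0.006] pos [549.3 240.6 128.5] rot [-1.799e+02  1.500e-01  5.965e+01] F [-1.2 -0.5 -0.3] open 1.0 g 0.0 t 10.4
```

View pics/grip.png

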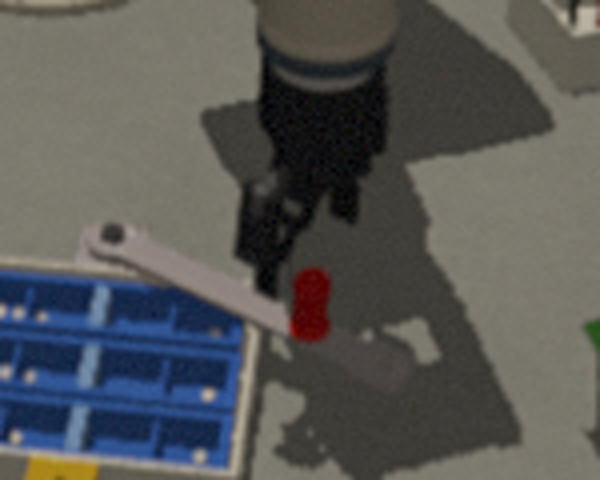

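The open fingers flank the red post (near fingertip at (265,290), post top at (312,280)). Descending and gripping.

```bash
python3 -m crank '[[0.004,-0.001,0.01,0,0,0,0],[0.004,-0.001,0.025,0,0,0,0],[0.004,-0.001,0.044,0,0,0,0],[0.004,-0.001,0.044,0,0,0,0],[0.004,-0.001,0.044,0,0,0,0]]' ; python3 -m crank '[[0,0,0,0,0,0,0.4],[0,0,0,0,0,0,0.6],[0,0,0,0,0,0,1],[0,0,0,0,0,0,1],[0,0,0,0,0,0,1]]' 40;  python3 d.py 550.2 244.6 85 60
```

```text
clock: 10.95
eef_pos: [551.3, 246.4, 85.2]
tcp_rot: [-3.141, 0.001, 1.045]
contact_force: [-0.0, -0.1, 0.3]
opening: 1.001
grasp_force: 0.0
clock: 11.45
eef_pos: [551.9, 246.7, 86.3]
tcp_rot: [3.141, -0.0, 1.045]
contact_force: [-1.2, 0.2, 3.7]
opening: 0.278
grasp_force: 38.9
shift [-0.0026 -0.0004  0.0013] turn [ 0.    -0.    -0.003] pos [551.9 246.7  86.3] rot [ 1.7999e+02 -3.0000e-02  5.9860e+01] F [-1.2  0.2  3.7] open 0.278 g 38.9 t 11.45
```

```bash
python3 -m crank '[[-0.0005,0.0133,0,0,0,0.08,1],[-0.0021,0.0266,0,0,0,0.16,1],[-0.0048,0.0397,0,0,0,0.24,1],[-0.0085,0.0525,0,0,0,0.32,1],[-0.0132,0.065,0,0,0,0.4,1]]' ; python3 -m crank '[[0,0,0,0,0,0,1],[0,0,0,0,0,0,1]]';  python3 -c "
from rig import r;import numpy as np
s=r.sense();v=s['eef_pos']-[467.75,102.3,0];print(np.hypot(*v[:2]),np.degrees(np.arctan2(v[1],v[0])),np.degrees(s['tcp_rot']),s['wrist_torque'])"
```

```text
clock: 11.95
eef_pos: [601.4, 202.3, 86.3]
tcp_rot: [-3.141, 0.0, 0.642]
contact_force: [-4.3, -0.2, 7.1]
opening: 0.28
grasp_force: 39.2
clock: 12.15
eef_pos: [601.7, 201.8, 86.2]
tcp_rot: [3.141, -0.0, 0.644]
contact_force: [-0.4, -3.1, 5.2]
opening: 0.281
grasp_force: 39.2
166.89656778229983 36.603366191127066 [ 1.79971977e+02 -8.84510237e-03  3.68909321e+01] [-0.34027854  0.1465243  -0.11221464]
```

Following the arc well. Continuing.

```bash
python3 -m crank '[[-0.0005,0.0133,0,0,0,0.08,1],[-0.0021,0.0266,0,0,0,0.16,1],[-0.0048,0.0397,0,0,0,0.24,1],[-0.0085,0.0525,0,0,0,0.32,1],[-0.0132,0.065,0,0,0,0.4,1]]' ; python3 -m crank '[[-0.0005,0.0133,0,0,0,0.08,1],[-0.0021,0.0266,0,0,0,0.16,1],[-0.0048,0.0397,0,0,0,0.24,1],[-0.0055,0.0429,0,0,0,0.26,1],[-0.0055,0.0429,0,0,0,0.26,1]]';  python3 -m crank '[[0,0,0,0,0,0,1],[0,0,0,0,0,0,1]]'; cat > a.py <<'E'
from rig import r,cams;import numpy as np
from h import *
s=r.sense();v=s['eef_pos']-[467.75,102.3,0];print(np.hypot(*v[:2]),np.degrees(np.arctan2(v[1],v[0])),np.degrees(s['tcp_rot']),s['contact_force'])
E
python3 a.py
```

```text
clock: 12.65
eef_pos: [629.7, 142.4, 86.2]
tcp_rot: [-3.141, 0.0, 0.242]
contact_force: [-4.4, 0.7, 7.2]
opening: 0.277
grasp_force: 39.4
clock: 13.15
eef_pos: [634.6, 98.8, 86.3]
tcp_rot: [3.141, 0.001, -0.017]
contact_force: [-2.5, -3.4, 5.4]
opening: 0.282
grasp_force: 39.4
clock: 13.35
eef_pos: [634.6, 99.2, 86.2]
tcp_rot: [3.141, 0.0, -0.015]
contact_force: [-3.2, -3.0, 6.2]
opening: 0.28
grasp_force: 39.4
166.8801545089205 -1.0654824501358193 [ 1.79968020e+02  2.76646532e-02 -8.69511802e-01] [-3.22622382 -3.03848513  6.24377666]
```

```bash
python3 - <<'E'
from h import *
from rig import cams
f=cams.grab_frame("scene")["image"][:,:,::-1]
t=cams.grab_frame("top")["image"][:,:,::-1]
a=cv2.resize(f[205:250,235:300],None,fx=9,fy=9,interpolation=cv2.INTER_CUBIC)
b=cv2.resize(t[160:215,260:325],(585,195) if 0 else None,fx=3.5,fy=3.5,interpolation=cv2.INTER_CUBIC)
o=np.zeros((600,600,3),np.uint8);o[:405,:585]=a;o[407:600,:b.shape[1]]=b[:193];cv2.imwrite("pics/near.png",o)
E
```

```text
Traceback (most recent call last):
ValueError: could not broadcast input array from shape (192,228,3) into shape (193,228,3)
```

Moving the remaining ~2.3°, then measuring numerically before release.

```bash
python3 -m crank '[[0,0.0035,0,0,0,0.02,1],[-0.0001,0.0067,0,0,0,0.04,1],[-0.0001,0.0067,0,0,0,0.04,1],[-0.0001,0.0067,0,0,0,0.04,1]]'; python3 a.py; cat > m.py <<'E'
# bar end: in the scene view the lit bar plate (pale pinkish) over the lug; cast its pixels onto z=56, keep only the end plate beyond the grip
from h import *
from rig import cams
np.set_printoptions(precision=1,suppress=True)
P=np.array([467.75,102.3])
for n in("scene","top"):
    f=cams.grab_frame(n);im=f["image"].astype(int)
    v,u=np.mgrid[0:420,0:560];X=plane(f,np.c_[u.ravel(),v.ravel()],56)[:,:2].reshape(420,560,2)
    sat=im.max(2)-im.min(2); rg=im[...,0]-im[...,1]
    m=(sat<50)&(rg>5)&(im.sum(2)>330)&(np.hypot(*(X-P).transpose(2,0,1))<250)&(np.hypot(*(X-P).transpose(2,0,1))>185)&(abs(np.arctan2(X[...,1]-P[1],X[...,0]-P[0])+.06)<.25)
    nn,l,st,c=cv2.connectedComponentsWithStats(m.astype(np.uint8))
    if nn<2: print(n,"none");continue
    k=1+st[1:,4].argmax(); q=X[l==k]
    cc,sz,_=cv2.minAreaRect(q.astype(np.float32))
    d=np.array(cc)-P;e=q.mean(0)-P
    print(n,"px",st[k],"rect",np.array(cc),np.array(sz),"bearing rect/mean",np.degrees(np.arctan2(d[1],d[0])),np.degrees(np.arctan2(e[1],e[0])))
E
python3 m.py
```

```text
clock: 13.85
eef_pos: [634.4, 92.7, 86.2]
tcp_rot: [3.141, 0.0, -0.055]
contact_force: [-1.8, -2.0, 6.1]
opening: 0.279
grasp_force: 39.4
166.90330571139202 -3.2860893238663533 [ 1.79981929e+02  2.65433307e-02 -3.15769907e+00] [-1.79415085 -2.0102834   6.05636539]
scene px [257 217  11  17  95] rect [682.7  82.3] [54.6 25.3] bearing rect/mean -5.309632894816872 -5.064146626543249
top px [ 271  166   50   25 1004] rect [687.7  84.6] [ 55.7 111.7] bearing rect/mean -4.602618256494022 -3.8870207547322835
```

```bash
python3 -m crank '[[0,0,0,0,0,0,0.6],[0,0,0,0,0,0,0.3],[0,0,0,0,0,0,0],[0,0,0,0,0,0,0],[0,0,0,0,0,0,0]]'; python3 -m crank '[[0,0,-0.01,0,0,0,0],[0,0,-0.03,0,0,0,0],[0,0,-0.06,0,0,0,0],[0,0,-0.1,0,0,0,0],[0,0,-0.1,0,0,0,0]]' >/dev/null; python3 -m crank '[[-0.05,0,0,0,0,0,0],[-0.1,0.05,0,0,0,0,0],[-0.15,0.1,0,0,0,0,0],[-0.15,0.15,0,0,0,0,0],[-0.15,0.2,0,0,0,0,0]]'; python3 -m crank '[[0,0.05,0,0,0,0,0],[0,0.05,0,0,0,0,0]]' >/dev/null; python3 m.py; python3 - <<'E'
from h import *
from rig import cams
f=cams.grab_frame("scene")["image"][:,:,::-1]
t=cams.grab_frame("top")["image"][:,:,::-1]
a=cv2.resize(f[205:245,235:300],None,fx=7,fy=7,interpolation=cv2.INTER_CUBIC)
b=cv2.resize(t[160:205,260:325],None,fx=7,fy=7,interpolation=cv2.INTER_CUBIC)
cv2.imwrite("pics/near.png",np.vstack([a,b]))
E
```

```text
clock: 14.45
eef_pos: [634.7, 93.0, 85.6]
tcp_rot: [-3.142, 0.0, -0.055]
contact_force: [-0.4, 0.0, 0.1]
opening: 1.001
grasp_force: 0.0
clock: 15.45
eef_pos: [478.2, -66.4, 186.0]
tcp_rot: [-3.141, 0.0, -0.053]
contact_force: [0.7, -0.0, 0.2]
opening: 1.001
grasp_force: 0.0
scene px [257 216  16  18 192] rect [680.5  88.3] [39.4 55.8] bearing rect/mean -3.766856279133539 -3.2979439284943823
top px [268 166  53  28 783] rect [684.3  88. ] [ 62.6 118.5] bearing rect/mean -3.7735926129943533 -4.151234676086375
```

View pics/near.png

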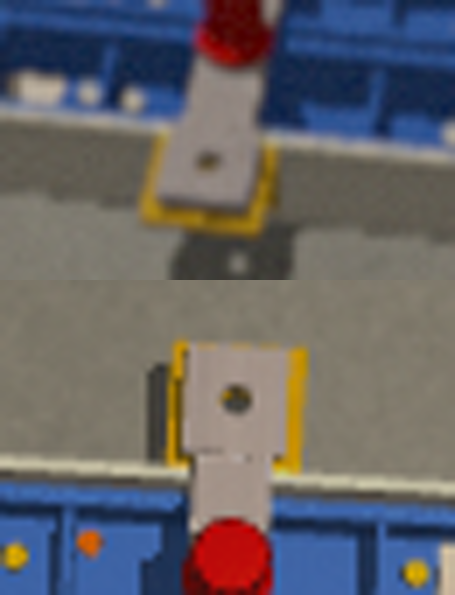

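In both crops the bar's end plate lies over the yellow lug, the bar hole at (207,161) scene and (236,398) top, with nearly equal yellow margins either side. Quick numeric check.

```bash
python3 - <<'E'
from h import *
from rig import cams
np.set_printoptions(precision=1,suppress=True)
t=cams.grab_frame("top");s=cams.grab_frame("scene")
px=lambda P,x,y:(np.array([P],float)+.5)/7-.5+[x,y]
def cen(f,x0,y0,r=3):
    g=255-f["image"].min(2).astype(float);x0,y0=int(round(x0)),int(round(y0));w=g[y0-r:y0+r+1,x0-r:x0+r+1];w=np.clip(w-np.median(w)-15,0,None);v,u=np.mgrid[-r:r+1,-r:r+1]
    return np.array([[x0+(u*w).sum()/w.sum(),y0+(v*w).sum()/w.sum()]])
A=px((236,118),260,160);C=px((207,161),235,205)
print(A,cen(t,*A[0]),C)
print("eye ",plane(t,A,56),plane(s,C,56),tri(t,A,s,C))
print("cent",plane(t,cen(t,*A[0]),56),"hasp was [690.8 89.2]")
# margins of yellow along y, both seen in top view
im=t["image"].astype(int);
for v in(174,177,180,183):
    row=im[v,275:312];y=np.where((row[:,0]-row[:,2]>70)&(row[:,1]>80))[0]+275;g=np.where((row.max(1)-row.min(1)<40)&(row.sum(1)>380))[0]+275
    print(v,y,g)
E
```

```text
[[293.3 176.4]] [[293.3 176.4]] [[264.1 227.6]]
eye  [[691.3  89.8  56. ]] [[690.9  89.   56. ]] [[691.2  89.4  56.4   0.7]]
cent [[691.3  89.8  56. ]] hasp was [690.8 89.2]
174 [284 301 302 303] [287 288 289 290 291 292 293 294 295 296 297 298 299 300]
177 [284 301 302 303] [287 288 289 290 296 297 298 299 300]
180 [284 301 302] [286 287 288 289 290 291 292 293 294 295 296 297 298 299 300]
183 [284 301 302] [286 287 288 289 290 291 292 293 294 295 296 297 298 299 300]
```

The holes agree to under 1 mm (691.2, 89.4 against 690.8, 89.2), the tray is seated and the arm is clear. Handing in.

```bash
python3 -c "
from rig import sign_off;print(sign_off())"
```

```text
the job is handed in; nothing more can be done
None
```

The job is handed in: the tray lies seated in the middle place, the locking bar is swung over with its hole within about 1 mm of the hasp hole, and the gripper has let go and moved clear.

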